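Lock the clamp pin of a frame-gluing jig

ROBOT

A 7-joint arm with a two-finger parallel gripper is mounted at the origin on the work surface. World frame = base frame: x ahead of the robot, y to its left, z up, the work surface at z = 0. Lengths are in m, angles in rad, forces in N, time in s.
With the tool pointing down it reaches from about 0.35 to 0.9 m from the base axis. Payload 19.9 kg.
Tool frame: the origin (TCP) lies between the finger pads; the fingertips stand 19 mm ahead of it and the grasp point (between the pads) is the TCP; z points along the fingers, y is the direction in which the jaws open and shut (so a half turn about z gives the same grasp; the last joint's range is limited). The gripper opens to 94 mm and grips with 3 to 60 N. Pads are 16 mm wide; open, the fingers measure 119 mm over their backs; the gripper's body (75 mm by 177 mm) begins 78 mm behind the grasp point.
Start: joints at [-1.163, 0.417, -0.01, 1.614, 0.005, 1.111, -0.053], TCP at [0.271, 0.563, 0.224] pointing down, gripper open.
Joint ranges: [-2.81, 2.81], [-0.39, 2.02], [-1.27, 1.25], [0.06, 2.57], [-1.19, 4.33], [0.19, 2], [-2.82, 2.82]. Speed limits (rad/s): [1.89, 1.89, 2.39, 2.39, 3.01, 3.01, 3.01].

INTERFACE

Orientations are given as a 3x3 rotation matrix whose columns are the frame's x, y, z axes.
In Python, from rig import robot gives the robot as it stands. Calls block until the motion is done:
- robot.move_ptp(position, orientation): joint-space move of the TCP to a pose.
- robot.move_linear(position, velocity=0.15, frame=None, threshold=None): straight line of the TCP; frame=None keeps the orientation; velocity is the mean speed in m/s. With threshold (N) it stops when the force on the tool has changed by that much, and returns True; else False.
- robot.goto_joints(angles): joint-space move.
- robot.gripper_to(opening): finger opening in m; the grip force is fixed at half the most; returns when the fingers have stopped.
- robot.pause(seconds).
- robot.ik(position, orientation): joint angles nearest the present ones, or None.
- robot.get_state(): the state.
- robot.grab_frame(name): name is "scene" or "top" or "wrist"; returns the picture (420x560x3 uint8, red, green, blue); there is no depth.
- robot.camera_info(name): a dict with "fx", "fy", "cx", "cy" (pixels), "rvec" (rotation vector, rad) and "tvec" (3), from world to camera coordinates, as OpenCV has them. Camera axes: x right, y down, z forward; pixel columns grow to the right and rows downward; lengths in m; the calibration is good to about 2 mm. A picture is of the moment at which its call begins: read the wrist's pose just before it. camera_info takes no time and is no camera call; for the wrist camera it gives the pose at the moment of the call.
A pose or a line that the arm cannot do raises robot.PlanningError and nothing moves.
- robot.sign_off(): hands the job in, once; it reports no verdict.
The state is a dict: "time": time; "qpos": joint angles; "joint_vel": joint speeds; "effort": joint torques, N m; "ee_pos": TCP position; "tool_rot": TCP orientation; "force": force on the tool from outside, world axes, zero at the start; "moment": the same for the moment, N m; "opening": finger opening in m.
Only numpy, scipy, OpenCV 4.12 (cv2) and the standard library are available. Lean on these libraries where they do the work, as an engineer would, in place of code of your own. Each camera call takes 0.05 s, during which the arm holds its last target.

TASK

Take the clamp pin with the wooden crossbar handle from the rack and put its rod down through the eye in the steel flange of the frame-gluing jig, with its two side lugs passing through the slot. Push it down against the spring, turn it a quarter turn clockwise (seen from above) without forcing it, and press it fully home so that its collar lies on the flange; nothing keeps it there by itself, so finish while still gripping the pin and holding it home. Leave the other pins and everything else on the bench where they are.

Things in the scene. Friction and masses are not known exactly. Their poses are not given: they have to be found in the camera images.
- pin: Clamp pin, about 0.16 kg, upright in one of the rack holes, 102 mm tall; origin at the lower tip of its rod, z up. Steel rod 12 mm thick, last 6 mm tapering to 7 mm. Light wood crossbar handle on top: 50 mm long along the pin's x (parallel to the lugs), 14 mm wide along y, 76 to 102 mm above the tip; pinch it across the 14 mm. A half turn makes no difference.
- pin_tip (a point): Tip of the pin's rod (the origin of pin). Two square-sided side lugs, 6.5 mm thick with rounded undersides, stick out along the pin's own +x and -x, 26.5 mm across both, centred 40 mm above this tip.
- pin_collar (a point): Centre of the underside of the pin's collar, 56 mm above the tip. The collar is a steel disc 40 mm across and 6 mm thick; its underside rests on the rack's top at the start.
- jig: Frame-gluing jig, fixed: plywood board 18 mm thick, -60 to +105 mm in its x, 180 mm wide in y, a dark frame corner up to 42 mm high on its +x and +y edges, a wood pad beside the flange up to 41 mm high. Steel flange 70 x 70 x 8 mm on two cheeks, its top 90 mm above the bench. Origin on the bench below the eye; its x is the slot's direction.
- socket (a point): Centre of the eye, at the flange's top face. Eye: through hole 15.5 mm square; across it a lug slot 31 mm long along the jig's x, 10 mm wide. The tip meets the spring plunger 44 mm down (collar 12 mm above flange). Stops below let the pin turn only clockwise from above, 90 degrees plus a little play. Let go after turning, the spring lifts the collar 5 mm off.
- plunger (a joint): Depth of the spring plunger, m: 0 up at rest; the lugs clear the flange's underside, and the pin can turn, from about 0.0075; about 0.012 when the collar lies on the flange; 0.014 its end. Spring push about 4 N at 0, 10 N at 0.012.
- rack: Wooden pin rack, fixed, 72 mm (x) by 215 mm (y), 70 mm tall, origin at the centre of its underside, with three holes of 31 mm diameter at y = -70, 0 and +70 mm, 60 mm deep. The pins hang in them by their collars, in any order, tips 14 mm above the bench.
- knob_pin: Bystander: a pin without lugs with a round wooden knob 32 mm across, its top 98 mm above its tip, in the rack. Leave it.
- square_pin: Bystander: a pin without lugs with a 22 mm square steel head, its top 87 mm above its tip, in the rack. Leave it.
- spacer: Bystander: loose wood block 30 x 22 x 14 mm lying on the jig's board near its -x, -y corner.
- glue: Bystander: white glue bottle 54 mm across, 150 mm tall, at the far side of the bench.
- mug: Bystander: white mug 80 mm across, 95 mm tall, at the far side.
- hammer: Bystander: hammer lying at the far side.
- jar: Bystander: glass jar 72 mm across, 100 mm tall, at the far side.
- driver: Bystander: screwdriver lying at the left of the bench.

How it is judged:
By the outcome, as a careful person would: the job done as asked, in the order asked, and still so for the second after the job is handed in, while the arm keeps its last pose, push and grip.
It also fails if it takes over 53 s, if anything falls off the work surface, if the arm or the gripper's body presses on something with over 40 N, if the wrist force passes 120 N, or if a joint passes its speed limit or range.

## Working session

There is one attempt and no reset: what is moved stays moved. The work goes in short steps, each a Python script; the robot and the scene stay as the last script left them, time stands still between calls to the robot, and variables do not carry over. Pictures are saved under pics/ and viewed, and the job is handed in when it is done.

```bash
ls; mkdir -p pics; python3 - <<'E'
from rig import robot
import cv2,numpy as np
for n in ["scene","top","wrist"]:
    print(n,robot.camera_info(n))
    cv2.imwrite(f"pics/{n}0.png",robot.grab_frame(n)[:,:,::-1])
s=robot.get_state();print(s["time"],s["ee_pos"],s["tool_rot"],s["opening"],s["force"])
E
```

```text
pics
scene {'fx': 501.3541937969913, 'fy': 501.3541937969913, 'cx': 272.04890825601876, 'cy': 218.29335499282013, 'rvec': array([ 0.70386137,  2.74402715, -0.90493416]), 'tvec': array([ 0.4705081 , -0.25260112,  1.42531331])}
top {'fx': 431.92381970071597, 'fy': 431.92381970071597, 'cx': 276.85713447037193, 'cy': 209.08026167990548, 'rvec': array([ 2.12900563, -2.12367591,  0.22048633]), 'tvec': array([0.10651286, 0.62699885, 0.93977712])}
wrist {'fx': 317.1484866344114, 'fy': 317.1484866344114, 'cx': 276.6375744101559, 'cy': 210.1623199701693, 'rvec': array([-2.48885958, -1.5638611 , -0.17978564]), 'tvec': array([-0.62467265, -0.02425312,  0.39105685])}
0.15 [0.27107018 0.56286428 0.22395904] [[-9.00966811e-01  4.33887870e-01 -3.48255079e-04]
 [ 4.33888004e-01  9.00966368e-01 -8.96415488e-04]
 [-7.51776936e-05 -9.58744304e-04 -9.99999538e-01]] 0.09409676008085206 [0.52739665 0.5816984  0.57129857]
```

View pics/scene0.png

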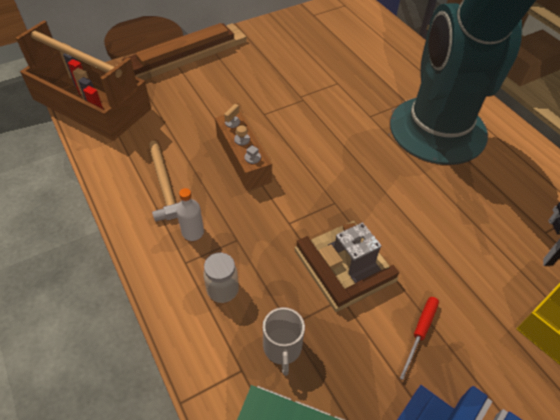

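View pics/top0.png

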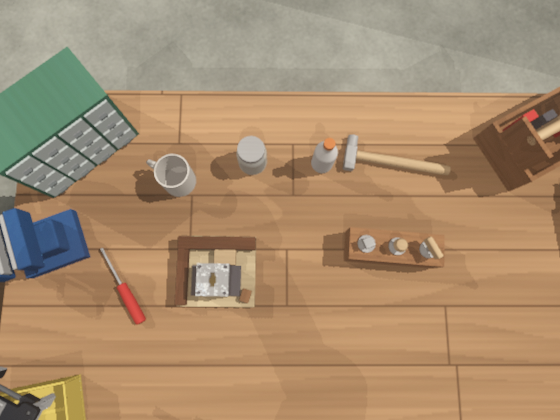

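View pics/wrist0.png

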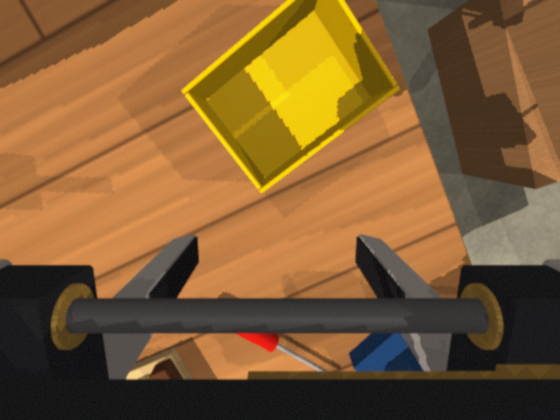

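The scene and top views show the crossbar pin in the rack's right-hand hole (top, about 433,248) and the jig at (213,280). The wrist view doesn't show either of them. I'll enlarge the rack and jig.

```bash
cat > h.py <<'E'
import numpy as np,cv2
from rig import robot
def cam(ci):
    R=cv2.Rodrigues(np.array(ci["rvec"]))[0]; K=np.array([[ci["fx"],0,ci["cx"]],[0,ci["fy"],ci["cy"]],[0,0,1]]); return K,R,np.array(ci["tvec"]).reshape(3)
def unproj(ci,uv,z):
    K,R,t=cam(ci); d=R.T@np.linalg.solve(K,[uv[0],uv[1],1]); c=-R.T@t
    return c+d*(z-c[2])/d[2]
def proj(ci,P):
    K,R,t=cam(ci); return cv2.projectPoints(np.array(P,float).reshape(-1,1,3),np.array(ci["rvec"]),t,K,None)[0].reshape(-1,2)
def crop(im,x0,y0,x1,y1,f,name):
    cv2.imwrite(name,cv2.resize(im[y0:y1,x0:x1,::-1],None,fx=f,fy=f,interpolation=cv2.INTER_CUBIC))
def Rz(yaw): # tool down, tool y axis at angle yaw+90 in world; tool x = (cos,sin)
    c,s=np.cos(yaw),np.sin(yaw); return np.array([[c,s,0],[s,-c,0],[0,0,-1.]])
E
python3 - <<'E'
from h import *
im=cv2.imread("pics/top0.png")[:,:,::-1]
a=cv2.resize(im[225:320,165:265],None,fx=4,fy=4,interpolation=cv2.INTER_CUBIC)
b=cv2.resize(im[215:310,345:445],None,fx=4,fy=4,interpolation=cv2.INTER_CUBIC)
cv2.imwrite("pics/t1.png",np.hstack([a,b])[:,:,::-1])
ci=robot.camera_info("top")
for uv,z in [((213,280),.09),((435,247),.116),((399,249),.07),((367,243),.1)]: print(unproj(ci,uv,z))
E
```

```text
[0.46356153 0.24685577 0.09      ]
[ 0.53378377 -0.23228508  0.116     ]
[ 0.53394824 -0.16782233  0.07      ]
[ 0.54388327 -0.08912521  0.1       ]
```

View pics/t1.png

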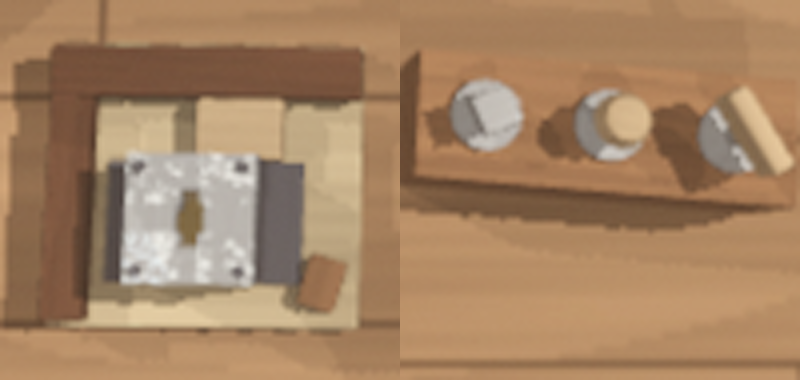

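```bash
python3 - <<'E'
from h import *
ci=robot.camera_info("wrist");K,R,t=cam(ci);s=robot.get_state()
T=np.array(s["tool_rot"]);print("cam in tool",T.T@(-R.T@t-s["ee_pos"]),"\n",T.T@R.T)
for y in [.55,.55+np.pi]:
  for P,yy in [((.534,-.225,.25),y),((.534,-.225,.103),y),((.4636,.2469,.18),y-.55),((.4636,.2469,.12),y-.55-np.pi/2)]:
    q=robot.ik(P,Rz(yy)); print(round(yy,2),None if q is None else np.round(q,2))
E
```

```text
cam in tool [ 0.06597928  0.00042893 -0.16133122] 
 [[-1.76714398e-04 -9.73355132e-01 -2.29302760e-01]
 [ 9.99999875e-01 -6.48594232e-05 -4.95341286e-04]
 [ 4.67270539e-04 -2.29302819e-01  9.73355022e-01]]
0.55 [-0.38  0.46  0.97  1.73 -0.4   1.18 -0.32]
0.55 [-0.35  0.69  0.96  1.85 -0.69  0.97 -0.1 ]
0.0 [-1.04  0.33  0.6   1.92 -0.23  0.95 -1.91]
-1.57 [-0.36  0.38 -0.22  1.95  0.11  0.82  2.49]
3.69 [-0.25  0.39  0.77  1.72 -0.3   1.15  2.73]
3.69 [-0.04  0.53  0.5   1.84 -0.33  0.85  2.74]
3.14 [-0.61  0.29  0.07  1.91 -0.03  0.94  1.05]
1.57 [-0.82  0.39  0.33  1.96 -0.17  0.82 -0.4 ]
```

```bash
python3 - <<'E'
from h import *
robot.move_ptp([.4636,.2469,.25],Rz(np.pi))
robot.pause(.3)
ci=robot.camera_info("wrist");im=robot.grab_frame("wrist");np.save("jig.npy",ci,allow_pickle=True)
cv2.imwrite("pics/w1.png",im[:,:,::-1])
print(proj(ci,[.4636,.2469,.09]),robot.get_state()["qpos"])
robot.move_ptp([.534,-.228,.27],Rz(.55))
robot.pause(.3)
ci=robot.camera_info("wrist");im=robot.grab_frame("wrist");np.save("pin.npy",ci,allow_pickle=True)
cv2.imwrite("pics/w2.png",im[:,:,::-1])
print(proj(ci,[.534,-.228,.116]),robot.get_state()["qpos"],robot.get_state()["time"])
E
```

```text
[[276.02861817 201.12339605]] [-0.62411021  0.21340231  0.08725892  1.83410588 -0.02076803  1.09509098
  1.0419956 ]
[[276.9536846  202.85678151]] [-0.17492071  0.35094034  0.6712384   1.69235901 -0.23343248  1.17984745
 -0.46390578] 3.9833
```

View pics/w1.png

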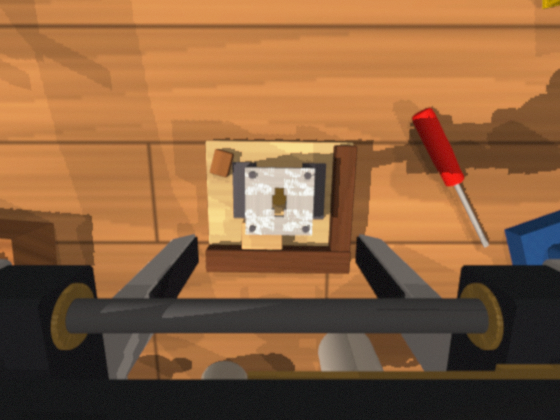

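View pics/w2.png

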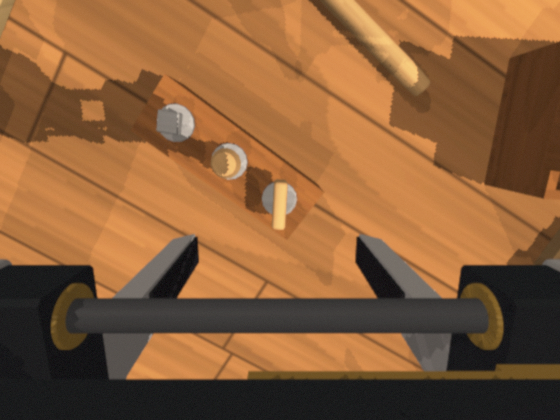

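W1 shows the jig with the eye at about (280,201). W2 shows the crossbar at about (280,206) on its collar. I'll enlarge both.

```bash
python3 - <<'E'
from h import *
a=cv2.imread("pics/w1.png")[155:250,235:335];b=cv2.imread("pics/w2.png")[160:255,235:335]
f=lambda x:cv2.resize(x,None,fx=4,fy=4,interpolation=cv2.INTER_CUBIC)
cv2.imwrite("pics/w12.png",np.hstack([f(a),f(b)]))
E
```

```text
(no output)
```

View pics/w12.png

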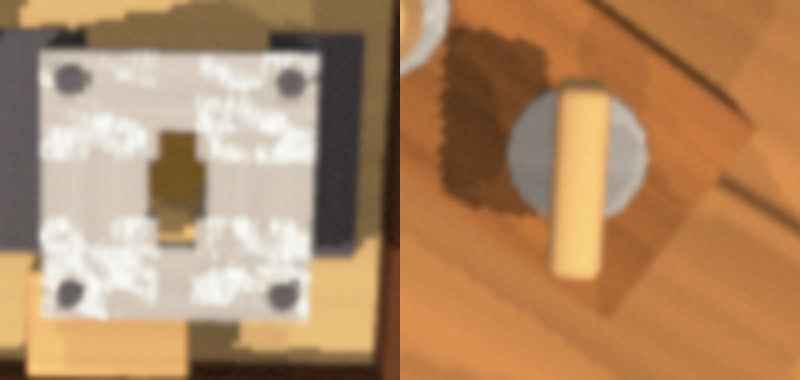

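```bash
python3 - <<'E'
from h import *
j=np.load("jig.npy",allow_pickle=True).item();p=np.load("pin.npy",allow_pickle=True).item()
g=lambda u,v,x0,y0:(x0+(u+.5)/4-.5,y0+(v+.5)/4-.5)
J=lambda u,v,z=.09:unproj(j,g(u,v,235,155),z)
P=lambda u,v,z:unproj(p,g(u-400,v,235,160),z)
e=J(178,187);print("eye",e)
B=[J(*x) for x in [(70,79),(292,83),(283,295),(69,294)]];print("bolts",np.round(B,4),"mean",np.mean(B,0))
C=[J(*x) for x in [(40,53),(321,52),(309,320),(40,320)]];print("corners",np.round(C,4),np.mean(C,0))
for Q in(B,C):
  for a,b in((0,3),(1,2),(0,1),(3,2)): d=Q[b]-Q[a];print(np.degrees(np.arctan2(d[1],d[0])),np.linalg.norm(d))
for a in[(178,130),(178,245)]:print(J(*a))
print("handle",P(579.5,184,.116),"collar",P(578,155,.076))
a,b=P(583.5,90,.116),P(576,278,.116);d=a-b;print(np.degrees(np.arctan2(d[1],d[0])),np.linalg.norm(d))
# top camera
t=robot.camera_info("top")
k=lambda u,v,x0,y0:(x0+(u+.5)/4-.5,y0+(v+.5)/4-.5)
print("top eye",unproj(t,k(190,219,165,225),.09))
c=[(736,88),(724,98),(781,174),(793,164)]
print("top handle",unproj(t,k(np.mean(c,0)[0]-400,np.mean(c,0)[1],345,215),.116))
E
```

```text
eye [0.46386343 0.25010078 0.09      ]
bolts [[0.4359 0.2227 0.09  ]
 [0.4369 0.2789 0.09  ]
 [0.4929 0.2779 0.09  ]
 [0.4927 0.2214 0.09  ]] mean [0.4646153  0.25022383 0.09      ]
corners [[0.4294 0.2152 0.09  ]
 [0.4291 0.2861 0.09  ]
 [0.4998 0.2849 0.09  ]
 [0.4998 0.2136 0.09  ]] [0.46453492 0.24994973 0.09      ]
-1.2524200749684977 0.05673738247507209
-1.1197273401806238 0.05598737726322895
88.99869413526349 0.05628340816334779
89.75991372355888 0.05642133657590432
-1.2962787241281055 0.07047723775951477
-0.9672303154168107 0.0707098322883747
90.23424784213307 0.07086224812350614
90.03952224068335 0.0712624162436809
[0.44898542 0.25006694 0.09      ]
[0.47932655 0.25013594 0.09      ]
handle [ 0.53290259 -0.231716    0.116     ] collar [ 0.53257753 -0.23184854  0.076     ]
29.437965679447196 0.04903291045927773
top eye [0.46489729 0.24879002 0.09      ]
top handle [ 0.53296946 -0.23060337  0.116     ]
```

```bash
python3 - <<'E'
from h import *
R=Rz(np.radians(29.4))
robot.gripper_to(.042)
robot.move_ptp([.5328,-.2315,.16],R)
robot.move_linear([.5328,-.2315,.103],velocity=.06,threshold=8) and print("contact")
ci=robot.camera_info("wrist");im=robot.grab_frame("wrist");cv2.imwrite("pics/g1.png",im[:,:,::-1])
robot.gripper_to(0)
s=robot.get_state();print(s["opening"],s["force"],s["ee_pos"],s["time"])
im=robot.grab_frame("wrist");cv2.imwrite("pics/g2.png",im[:,:,::-1])
E
python3 -c "
import cv2,numpy as np
cv2.imwrite('pics/g12.png',np.hstack([cv2.resize(cv2.imread(f'pics/g{i}.png')[170:420,180:380],None,fx=2,fy=2) for i in (1,2)]))"
```

```text
0.013685514712798443 [-0.80577912 -0.2913804   0.82229986] [ 0.53285632 -0.23149328  0.10307114] 7.125
```

View pics/g12.png

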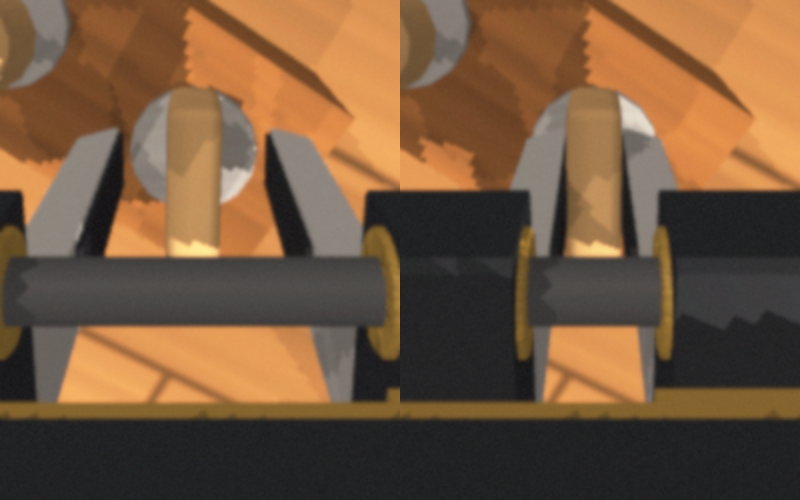

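The bar is gripped at 13.7 mm opening and looks square between the pads. Next I'll lift it and carry it over the eye.

```bash
python3 - <<'E'
from h import *
ci=robot.camera_info("wrist");s=robot.get_state();T=np.array(s["tool_rot"])
print("bar end in tool (expect ~25)",T.T@(unproj(ci,(276.5,225),.116)-s["ee_pos"]))
robot.move_linear([.5328,-.2315,.20],velocity=.08)
robot.move_linear([.5328,-.2315,.26],velocity=.15)
y=np.pi-np.radians(.7)
robot.move_ptp([.4645,.25,.25],Rz(y))
robot.move_linear([.4645,.25,.195],velocity=.1)
robot.pause(.3)
s=robot.get_state();print(s["opening"],s["force"],s["moment"],s["ee_pos"],s["qpos"],s["time"])
for n in["scene","top","wrist"]:
    im=robot.grab_frame(n);cv2.imwrite(f"pics/h_{n}.png",im[:,:,::-1])
    ci=robot.camera_info(n);print(n,proj(ci,[[.4645,.25,.106],[.4645,.25,.09]]))
E
python3 -c "
import cv2,numpy as np
a=cv2.imread('pics/h_scene.png')[200:300,305:405];b=cv2.imread('pics/h_wrist.png')[150:350,200:400]
cv2.imwrite('pics/h.png',np.hstack([cv2.resize(a,(400,400)),cv2.resize(b,(400,400))]))"
```

```text
bar end in tool (expect ~25) [ 0.02397163 -0.00025826 -0.01294467]
0.013528207771706444 [ 0.11114828 -0.02170875 -1.50443638] [0.00266516 0.01179502 0.05539627] [0.46465084 0.2501024  0.19538412] [-0.67830264  0.27625649  0.14906637  1.89076134 -0.04892634  0.97735413
  1.05113332] 11.8667
scene [[359.20278895 236.13862368]
 [358.09134393 240.33975392]]
top [[210.55338593 279.32335891]
 [211.56074237 279.55953805]]
wrist [[276.28900608 218.27163909]
 [276.31711934 213.57242341]]
```

View pics/h.png

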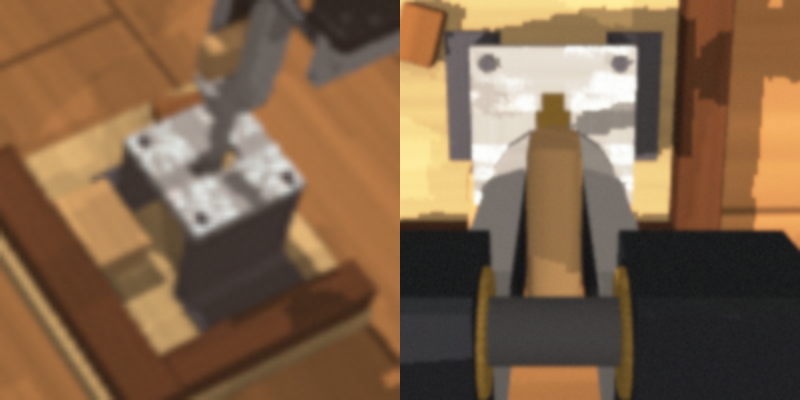

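The scene crop shows the rod tip just above the eye. In the wrist crop the slot's free end is at u≈276.7, against 276.3 predicted, so it's within about 0.3 mm. Descending with force checks.

```bash
python3 - <<'E'
from h import *
ci=robot.camera_info("wrist");print("slot end",unproj(ci,(276.75,196.5),.09))
for z in[.172,.148,.138]:
    hit=robot.move_linear([.4645,.25,z],velocity=.04,threshold=5)
    s=robot.get_state();print(z,hit,s["ee_pos"],s["force"],s["moment"],s["time"])
    if hit: break
E
```

```text
slot end [0.44948146 0.25055956 0.09      ]
0.172 False [0.4645977  0.25002937 0.17207482] [ 0.17225613 -0.80362832 -1.29793011] [ 0.0612358  -0.0357013   0.02644151] 12.7417
0.148 False [0.46456156 0.25002688 0.14806861] [-0.38828278 -0.09524589 -1.4757547 ] [-0.01039445 -0.02704074 -0.02776289] 13.4917
0.138 False [0.46438323 0.24992712 0.13775542] [-1.35994283e-01 -3.92320465e-04 -1.01719616e+00] [ 0.053622    0.02929128 -0.00944077] 13.8917
```

```bash
python3 - <<'E'
from h import *
for z in[.133,.129,.1255]:
    hit=robot.move_linear([.4645,.25,z],velocity=.02,threshold=14)
    s=robot.get_state();print(z,hit,s["ee_pos"],s["force"],s["moment"],s["time"])
    if hit: break
for n in["scene","wrist"]:
    im=robot.grab_frame(n);cv2.imwrite(f"pics/i_{n}.png",im[:,:,::-1])
a=cv2.imread('pics/i_scene.png')[200:300,305:405];b=cv2.imread('pics/i_wrist.png')[150:350,200:400]
cv2.imwrite('pics/i.png',np.hstack([cv2.resize(a,(400,400)),cv2.resize(b,(400,400))]))
for k in range(7):
    y=np.pi-np.radians(.7)-k*np.pi/12
    q=robot.ik([.4645,.25,.1255],Rz(y));print(None if q is None else np.round(q,2))
E
```

```text
0.133 False [0.46473803 0.25014029 0.13320571] [0.02189961 0.98933217 3.22768241] [ 0.1396871  -0.15681945 -0.03308802] 14.2917
0.129 False [0.46469315 0.25013117 0.12908627] [1.04790291 0.92461226 5.55802049] [ 0.25206795 -0.30655893 -0.00803387] 14.6417
0.1255 False [0.46472752 0.25014776 0.12569983] [-0.44536202  0.897498    5.96291173] [ 0.2118761  -0.07289756  0.01169466] 14.9667
[-0.67  0.37  0.14  1.95 -0.07  0.83  1.07]
[-0.71  0.37  0.19  1.95 -0.1   0.83  0.83]
[-0.76  0.37  0.25  1.95 -0.12  0.83  0.59]
[-0.8   0.38  0.3   1.95 -0.15  0.83  0.36]
[-0.85  0.38  0.36  1.95 -0.18  0.83  0.12]
[-0.89  0.39  0.41  1.96 -0.21  0.84 -0.12]
[-0.94  0.4   0.47  1.96 -0.24  0.84 -0.35]
```

View pics/i.png

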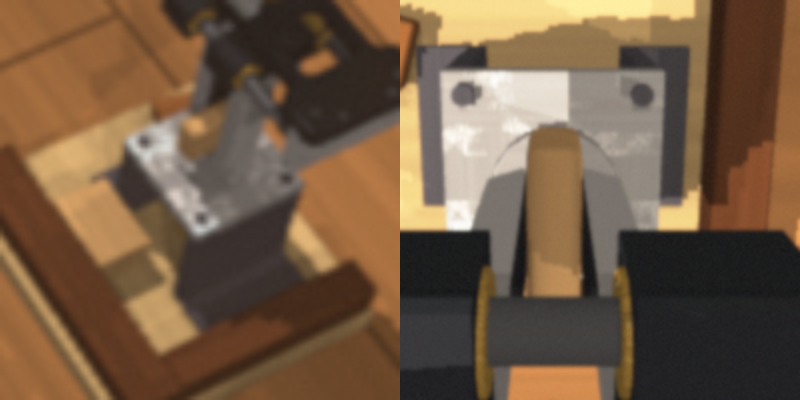

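The pin is in with its lugs in the slot, collar near the flange. I'll average the force to check depth, then turn in small monitored steps.

```bash
cat >> h.py <<'E'
def avg(n=6):
    F=[];M=[]
    for _ in range(n):
        robot.pause(.02);s=robot.get_state();F.append(s["force"]);M.append(s["moment"])
    return s,np.mean(F,0),np.mean(M,0)
E
python3 - <<'E'
from h import *
robot.move_linear([.4645,.25,.1245],velocity=.02,threshold=14)
s,F,M=avg(10);print(s["ee_pos"],F,M,s["time"])
y0=np.pi-np.radians(.7)
for k in range(1,4):
    y=y0-np.radians(5*k)
    robot.move_linear([.4645,.25,.1245],velocity=.02,frame=Rz(y),threshold=14)
    s,F,M=avg();T=s["tool_rot"];print(5*k,np.degrees(np.arctan2(T[1][0],T[0][0])),s["ee_pos"],F.round(2),M.round(3),s["time"])
    if abs(M[2])>.4: break
E
```

```text
[0.46475648 0.25013116 0.12479738] [ 0.53451361 -0.02393429  6.93087964] [ 0.12418596 -0.10857915  0.00402377] 15.4833
5 174.30015303525946 [0.46472113 0.25014808 0.12478199] [-0.12  0.07  6.83] [ 0.079 -0.128  0.011] 15.8333
10 169.29977098168948 [0.46470594 0.2500962  0.12475015] [0.72 0.2  7.12] [ 0.049 -0.132  0.008] 16.1833
15 164.29874384999408 [0.46471403 0.25009346 0.12478234] [0.14 0.17 6.97] [ 0.027 -0.138  0.004] 16.5333
```

```bash
python3 - <<'E'
from h import *
y0=np.pi-np.radians(.7)
for a in [20,25,30,37,45,53,61,69,77,84]:
    robot.move_linear([.4645,.25,.1245],velocity=.02,frame=Rz(y0-np.radians(a)),threshold=12)
    s,F,M=avg(4);T=s["tool_rot"];print(a,(179.3-np.degrees(np.arctan2(T[1][0],T[0][0]))).round(2),s["ee_pos"],F.round(2),M.round(3),s["time"])
    if abs(M[2])>.3: print("STOP");break
robot.pause(.05)
im=robot.grab_frame("wrist");cv2.imwrite("pics/j_wrist.png",im[:,:,::-1])
a=cv2.imread('pics/j_wrist.png')[150:350,180:380];b=robot.grab_frame("scene")[200:300,305:405,::-1]
cv2.imwrite('pics/j.png',np.hstack([cv2.resize(b,(400,400)),cv2.resize(a,(400,400))]))
E
```

```text
20 20.01 [0.46468774 0.25010377 0.12476814] [ 0.15 -0.54  7.06] [ 0.024 -0.108 -0.012] 16.85
25 25.01 [0.46472315 0.25008415 0.12477831] [0.45 0.09 6.76] [-0.038 -0.151  0.039] 17.1667
30 30.0 [0.46467146 0.25011048 0.12473996] [ 0.56 -0.03  7.01] [-0.03  -0.127  0.009] 17.4833
37 37.0 [0.46472467 0.25008272 0.12476138] [ 0.33 -0.59  7.34] [-0.041 -0.12   0.024] 17.825
45 45.0 [0.46472079 0.25008666 0.1247777 ] [0.09 0.14 6.85] [-0.08  -0.098  0.033] 18.1833
53 53.0 [0.4647299 0.2501064 0.1247742] [ 0.58 -0.83  7.09] [-0.076 -0.147  0.006] 18.5417
61 61.0 [0.46472284 0.25009563 0.12477267] [ 0.43 -0.25  6.39] [-0.126 -0.117  0.01 ] 18.9
69 69.0 [0.46473982 0.25009188 0.1247661 ] [-0.01  0.32  6.93] [-0.111 -0.161  0.054] 19.2583
77 77.0 [0.46471599 0.25009315 0.12473522] [0.77 0.13 7.31] [-0.136 -0.136  0.012] 19.6167
84 84.01 [0.46471235 0.25007107 0.12474629] [ 0.34 -0.06  7.13] [-0.127 -0.146  0.   ] 19.9583
```

View pics/j.png

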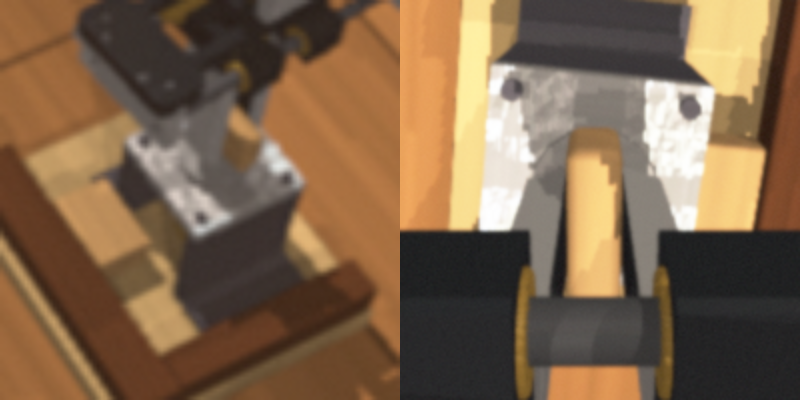

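The bar has turned with the jaws to 84° with almost no torque. Next is the last part of the turn, then pressing home.

```bash
python3 - <<'E'
from h import *
y0=np.pi-np.radians(.7)
for a in [87,90]:
    robot.move_linear([.4645,.25,.1245],velocity=.02,frame=Rz(y0-np.radians(a)),threshold=12)
    s,F,M=avg(5);T=s["tool_rot"];print(a,F.round(2),M.round(3),s["time"])
    if abs(M[2])>.3: print("STOP");break
for z in np.arange(.1235,.1185,-.0005):
    robot.move_linear([.4645,.25,z],velocity=.01)
    s,F,M=avg(5);print(round(z,4),s["ee_pos"][2].round(5),F.round(2),M.round(3),s["time"])
    if F[2]>18: break
E
```

```text
87 [ 1.16 -0.14  7.56] [-0.1   -0.107  0.003] 20.4417
90 [0.54 0.01 6.79] [-0.112 -0.124  0.014] 20.775
0.1235 0.12378 [ 0.34 -0.42  7.68] [-0.108 -0.07   0.013] 21.1083
0.123 0.12329 [ 0.46 -0.18  7.84] [-0.122 -0.031  0.009] 21.4417
0.1225 0.12303 [-0.82 -0.83 12.78] [-0.318  0.323  0.02 ] 21.775
0.122 0.123 [-4.82 -2.51 23.71] [-0.757  1.252  0.018] 22.1083
```

Fz jumped at TCP z = 0.1230, which is exactly where the collar should meet the flange. I'll check that this holds and that the collar lies flat.

```bash
python3 - <<'E'
from h import *
robot.pause(.5)
s,F,M=avg(10);print(s["ee_pos"],np.round(s["tool_rot"],4),F.round(2),M.round(3),s["opening"],s["time"])
a=robot.grab_frame("wrist");cv2.imwrite("pics/k_w.png",a[:,:,::-1]);b=robot.grab_frame("scene");cv2.imwrite("pics/k_s.png",b[:,:,::-1])
cv2.imwrite('pics/k.png',np.hstack([cv2.resize(b[200:300,305:405,::-1],(400,400),interpolation=2),cv2.resize(a[180:280,230:330,::-1],(400,400),interpolation=2)]))
E
```

```text
[0.46483483 0.25010168 0.1229786 ] [[ 1.230e-02  9.999e-01  4.000e-04]
 [ 9.999e-01 -1.230e-02  8.000e-04]
 [ 8.000e-04  4.000e-04 -1.000e+00]] [-4.77 -2.74 23.26] [-0.761  1.249  0.017] 0.013703543397395964 22.775
```

View pics/k.png

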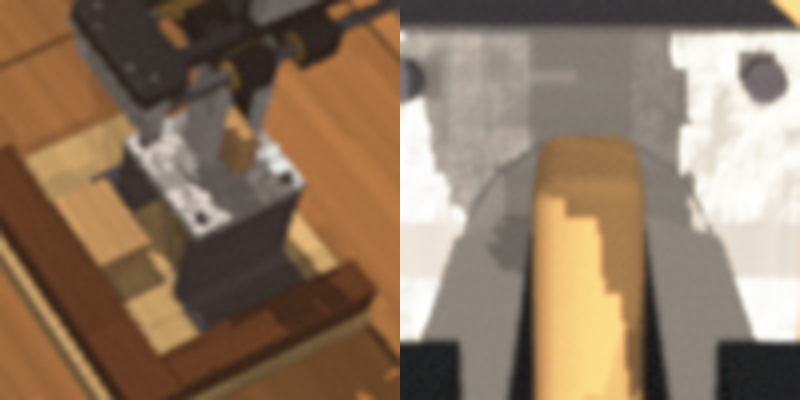

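View pics/k_s.png

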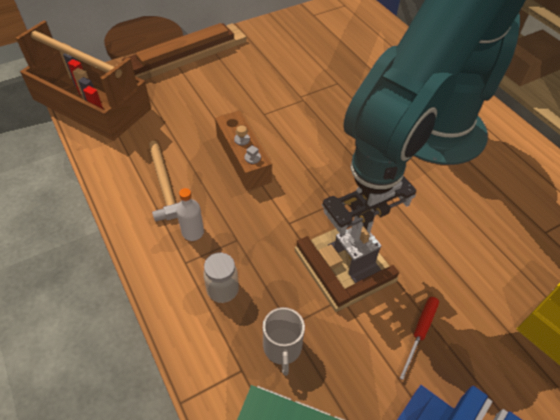

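```bash
python3 - <<'E'
from h import *
s,F,M=avg(5);print(s["ee_pos"],F.round(2),s["time"])
robot.sign_off()
E
```

```text
[0.46482334 0.25011208 0.12297182] [-4.96 -2.43 23.17] 22.9583
the job is handed in; nothing more can be done
```

I put the crossbar pin through the jig's eye, turned it a quarter turn clockwise and pressed it home. I handed the job in at 23 s with the pin still gripped and pushed down; sign-off gives no verdict.

- **Insertion:** the rod and lugs went into the eye and slot without any contact force.
- **Turn:** I turned at about 10 mm plunger depth. The measured torque stayed under about 0.06 N m up to 90°, so nothing was forced. I stopped at 90° by the arm's own reading, measured from my estimate of the slot's direction, and did not feel for the end stop.
- **Pressed home:** the push force rose sharply at TCP height 0.1230 m, exactly where the collar should meet the flange. It then held steady at about 23 N, and the grip opening stayed at 13.7 mm.
- **Sideways load:** while pressing, the wrist also read about 5 N sideways and 1.2 N m, so the pin may be bearing slightly on one side. At image resolution the collar looks flat on the flange.
- **Rest of the bench:** in the last scene picture the other two pins, the bottle, jar, mug, hammer and screwdriver are where they were. The spacer was hidden in that view, and I did not check it after the turn.

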